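# Free the tester's two-way latch and move the injector to the tray

### The arm

A 6-joint arm with a two-finger parallel gripper is mounted at the origin on the work surface. World frame = base frame: x ahead of the robot, y to its left, z up, the work surface at z = 0. Lengths are in m, angles in degrees, forces in N, time in s.
With the tool pointing down it reaches from about 0.4 to 0.825 m from the base axis. Payload 7 kg.
Tool frame: the origin (TCP) lies on the centre line of the jaws, within the pads' length; the fingertips stand r.tip_reach ahead of it and the grasp point (between the pads) is the TCP (r.tip_reach is the distance from the TCP to the fingertips, in m); z points along the fingers, y is the line along which they close (so a half turn about z gives the same grasp; the last joint's range is limited). The gripper opens to 88 mm and grips with 3 to 60 N. Pads are 19 mm wide; open, the fingers measure 130 mm over their backs; the gripper's body (78 mm by 193 mm) begins 47 mm behind the grasp point.
Start: joints at [90.304, 20.546, 0.682, 0, -70.136, -16.507], TCP at [0.188, 0.648, 0.246] pointing down, gripper open.
Joint ranges: [-176.03, 176.03], [-82.01, 121.73], [-58.28, 71.71], [-173.87, 95.51], [-174.79, -0.11], [-173.66, 173.66]. Speed limits (degrees/s): [136.94, 136.94, 172.46, 180, 180, 180].

### API

Orientations are given as [roll, pitch, yaw] about the fixed x, y, z axes, in that order (R = Rz(yaw) Ry(pitch) Rx(roll)).
In Python, from plant import sensors, cams, r gives the robot as it stands.
- The arm moves only by the tool drive_tool, never from a script. Its argument "rows" is a list of rows, each an object of numbers: "fingers": the gripper's target within -1 to 1 (fully open at 1, half-way at 0, shut at -1); "x", "y", "z": the shift along the tool's x, y, z in m; "spin": the turn about the tool's z in rad. A call has 1 to 10 rows; each row is the pose to reach, as a shift and turn from the pose commanded when the call began, along the tool's axes at that moment; what a row does not reach only later rows make up. A row lasts 1/8 s, in which the tool goes at most 62.5 mm and 10.7 degrees, less where a joint would pass 70% of its speed; a pose out of reach is approached as far as the arm can. A call with a gripper value outside its range is refused whole. The fingers move at their own pace and stop on an object; "newtons" is the grip in N (left out, the last holds). Time passes only in rows, so rows that repeat a pose let the fingers close. It gives the time, the measured TCP pose, the force, the opening and the grip force at its end, in the units of the state.
- sensors.get_state(): the state, without advancing time (a new reading comes with each control period).
- cams.capture(name): name is "side" or "top" or "wrist"; returns a dict with "pixels" (420x560x3 uint8, red, green, blue), "intrinsics" (3x3 intrinsics, pixels), "eye" and "orientation" of the camera in the world; the wrist camera has in their place "T_tool_cam" (4x4, takes a point from camera to tool coordinates, whose origin is the TCP and whose axes are the flange's). Camera axes: x right, y up, looking along -z (the intrinsics and any distortion apply to the point x, -y, -z); pixel columns grow to the right and rows downward; lengths in m; the calibration is good to about 2 mm. A picture is of the moment at which its call begins: read the wrist's pose just before it. There is no depth.
- r.close_job(): hands the job in; it is judged then, once.
The state is a dict: "time_s": time; "joints": joint angles; "qd": joint speeds; "joint_torque": joint torques, N m; "tcp_pos": TCP position; "eef_rot": TCP orientation; "contact_force": force on the tool from outside, world axes, zero at the start; "moment": the same for the moment, N m; "gripper_width": finger opening in m; "gripper_force": force on a finger pad.
Only numpy, scipy, OpenCV 4.12 (cv2) and the standard library are available. Lean on these libraries where they do the work, as an engineer would, in place of code of your own. Each camera call takes 0.05 s, during which the arm holds its last target. There are 200 camera calls.

### The job

Open the green injector tester by sliding the red thumb latch sideways until the sprung yellow cover jumps open: the latch usually gives only to one side, and which one has to be felt, so try gently and never force it. Then lift the injector out of the chamber and lay it in the empty place of the blue-grey tray, nozzle pointing the same way as the injector already lying there, setting it down rather than dropping it and leaving that neighbour alone. Leave the cover open.

Things in the scene. Friction and masses are not known exactly. Their poses are not given: they have to be found in the camera images.
- tester: Green bench tester fixed to the table, 240 mm (x) by 150 mm (y), 86 mm high; origin at the centre of its underside, x from its latch side to its hinge side. Under the cover is a chamber open at the top: inside x -65 to 100 mm, 114 mm wide (y), floor at z 32 mm, side walls up to z 88 mm.
- latch: Red thumb latch, sliding along the tester's y. Its upright fin is 18 mm (x) by 14 mm (y) by 22 mm high; origin at the fin's centre, axes parallel to the tester's. Under the fin is a foot 34 mm wide (y), its top 11 mm below the origin; a steel tongue reaches from the fin over a lip of the cover. A weak spring centres it; sliding it takes under 6 N. It breaks if driven against its stop with over 30 N.
- cover (a joint): Yellow-framed clear cover hinged along the far top edge (tester's x 108, z 91 mm), opening upward, away from the latch; angle in rad, 0 closed, 1.9 the open end stop. 183 mm from hinge to free edge, 138 mm wide, 6 mm thick. Once released, a spring swings it to the end stop within about a second and keeps it there, its edge then 265 mm above the table.
- injector_mid (a point): Centre of the loose steel injector, on its axis: 155 mm long, lying along x (+x towards the brass nozzle), 28 mm in diameter with a 26 mm diameter, 60 mm long bright grip part about this centre; 280 to 460 g. It starts lying in the V supports under the cover, axis about 62 mm above the table.
- nozzle (a point): Tip of the injector's brass nozzle, 80 mm along +x from its centre.
- tray: Fixed blue-grey tray, 200 mm (x) by 190 mm (y), rim 20 mm high, floor 6 mm; origin at the centre of its underside. Two places for injectors lying along its x, at y +42 (empty) and y -42 mm (taken), each with two 12 mm thick, 40 mm wide self-centring V supports at x -45 and +45 mm; the floor between them is bare.
- empty_place (a point): Where the injector's centre belongs in the tray's empty place: 36 mm above the table; axes are the tray's, x along the place, +x the way the neighbour's nozzle points.
- neighbour_mid (a point): Centre of the loose, like injector that already lies in the tray's other place, nozzle to the tray's +x. It must not be moved.
- cradle (a point): In the tester's chamber, the middle of the injector's bed, on its axis (tester's x 10, z 62 mm; axes the tester's). Black V supports, 12 mm thick, stand 45 mm before and behind it along x; between them the floor, 30 mm below, is bare.
- ledge (a point): Rest point of the latch, on top of the flat ledge under the fin's centre (tester's x -103, z 86 mm). With the latch 7 mm or more off this centre, to either side, the cover is released. A hidden stop, set differently each time, allows 8.5 to 14 mm on the free side; the other side mostly stops dead after 0 to 7 mm (rarely both are free). A push of 7 to 10 N is ample to tell.
- injector: The loose injector as a whole; origin and axes as of injector_mid.

How it is judged:
By the outcome, as a careful person would: the job done as asked, in the order asked, and still so for the second after the job is handed in, with the robot touching nothing.
It also fails if it takes over 58 s, if anything falls off the work surface, if the arm or the gripper's body presses on something with over 40 N, if the wrist force passes 120 N, or if a joint passes its speed limit or range.

## Working session

There is one attempt and no reset: what is moved stays moved. The work goes in short steps, Python scripts to look and compute and a tool call to move; the robot and the scene stay as the last step left them, time stands still between calls to the robot, and variables do not carry over. Pictures are saved under pics/ and viewed, at most 10 in all, crops included, and the job is handed in when it is done.

Besides the shell and the picture viewer there is one more tool, called after "Emit:" by a JSON object that holds its "fn" and its "kwargs". drive_tool: Moves the arm, as the interface text tells. Its arguments: {"type":"object","properties":{"rows":{"type":"array"},"newtons":{"type":"number"}},"required":["rows"]}

```bash
mkdir -p pics; ls; python3 - <<'E'
from plant import sensors,cams,r
import cv2,pickle
s=sensors.get_state();print(s,r.tip_reach)
for n in("side","top"):
    c=cams.capture(n);pickle.dump(c,open(f"pics/{n}0.pkl","wb"))
    cv2.imwrite(f"pics/{n}0.png",c["pixels"][:,:,::-1])
    print({k:v for k,v in c.items() if k!="pixels"})
E
```

```text
pics
{'time_s': 0.0, 'joints': array([ 9.03038202e+01,  2.05916390e+01,  6.33904978e-01, -1.96337557e-02,
       -7.01351202e+01, -1.65057538e+01]), 'qd': array([-0.05781211, -0.07504124,  0.1005759 , -0.07677682, -0.00839577,
        0.10552898]), 'joint_torque': array([ 2.82479086e-04, -5.82724750e+01,  2.93055439e+01,  6.99741125e+00,
        6.92023285e-03, -1.56121405e-04]), 'tcp_pos': array([0.18825215, 0.64774715, 0.24462288]), 'eef_rot': array([ 1.79905728e+02, -8.68712650e-03, -1.62086130e+01]), 'contact_force': array([-0.12076902, -0.32365782, -0.42822738]), 'moment': array([ 0.03237444, -0.00634829,  0.05284826]), 'gripper_force': 0.0, 'gripper_width': 0.0876329186837959} 0.019
{'intrinsics': array([[517.41403114,   0.        , 273.81690716],
       [  0.        , 517.41403114, 207.02556052],
       [  0.        ,   0.        ,   1.        ]]), 'eye': array([ 0.2657848 , -0.81699397,  0.65106841]), 'orientation': array([ 56.67832084,  -0.60576813, -19.01567525])}
{'intrinsics': array([[481.16720646,   0.        , 283.69421285],
       [  0.        , 481.16720646, 210.40346746],
       [  0.        ,   0.        ,   1.        ]]), 'eye': array([ 0.44757413, -0.01311606,  0.98361018]), 'orientation': array([  7.87709574,   1.88154307, -89.82970521])}
```

View pics/top0.png

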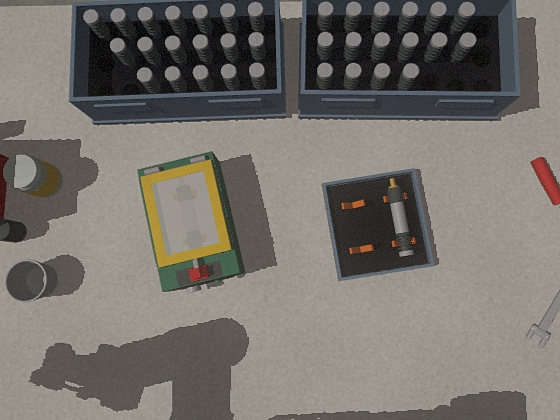

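View pics/side0.png

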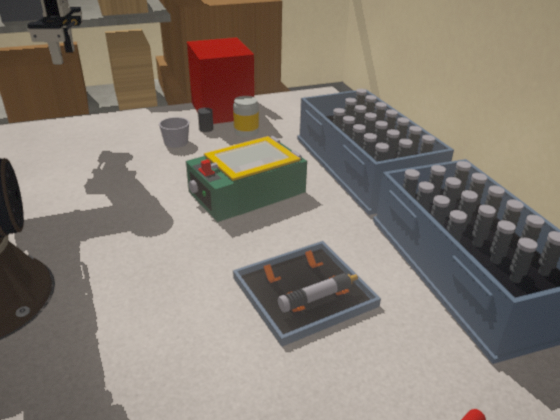

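Top view: the tester is around (193,222), with its latch at (198,272) facing the robot. The tray is around (378,224), neighbour at (400,220) with its nozzle up (+x), and the left place is empty.

```bash
cat > h.py <<'E'
import numpy as np,cv2,pickle
from scipy.spatial.transform import Rotation as R
from scipy.optimize import least_squares
def rot(e): return R.from_euler('xyz',e,degrees=True).as_matrix()
def proj(P,K,eye,M):
    c=(np.atleast_2d(P)-eye)@M; c=c*[1,-1,-1]
    return (c/c[:,2:])[:,:2]@K[:2,:2].T+K[:2,2]
def back(uv,z,K,eye,M):
    uv=np.atleast_2d(uv); d=np.c_[(uv-K[:2,2])/K[0,0],np.ones(len(uv))]*[1,-1,-1]@M.T
    return eye+d*((z-eye[2])/d[:,2])[:,None]
def cam(c): return c["intrinsics"],c["eye"],rot(c["orientation"])
def wcam(c,s):
    M=rot(s["eef_rot"]);T=c["T_tool_cam"]
    return c["intrinsics"],s["tcp_pos"]+M@T[:3,3],M@T[:3,:3]
def quad(mask):
    cs=cv2.findContours(mask.astype(np.uint8),cv2.RETR_EXTERNAL,cv2.CHAIN_APPROX_NONE)[0]
    h=cv2.convexHull(max(cs,key=cv2.contourArea))
    for e in np.arange(2,20,.5):
        q=cv2.approxPolyDP(h,e,True)
        if len(q)<=4:break
    return q[:,0].astype(float)
def pose2(p): # local->world
    x,y,a=p; return lambda L:np.c_[L[:,0]*np.cos(a)-L[:,1]*np.sin(a)+x,L[:,0]*np.sin(a)+L[:,1]*np.cos(a)+y,L[:,2]]
E
python3 - <<'E'
from h import *
c=pickle.load(open("pics/top0.pkl","rb"));C=cam(c);I=c["pixels"]
hsv=cv2.cvtColor(I,cv2.COLOR_RGB2HSV);H,S,V=[hsv[...,i].astype(int) for i in range(3)]
box=np.zeros(H.shape,bool);box[140:300,130:260]=1
yel=box&(H>20)&(H<32)&(S>180)&(V>150)
red=box&((H<6)|(H>174))&(S>150)&(V>80)
q=quad(yel);print("yel",q.tolist())
print("yel world z.094",back(q,.094,*C).round(4).tolist())
ys,xs=np.nonzero(red);print("red",xs.mean(),ys.mean(),xs.min(),xs.max(),ys.min(),ys.max(),back([xs.mean(),ys.mean()],.1,*C))
box[:]=0;box[155:290,315:445]=1
blu=box&(H>95)&(H<125)&(S>50)&(V>60)
q2=quad(blu);print("tray",q2.tolist(),back(q2,.02,*C).round(4).tolist())
def fit(q,L):
    w=back(q,L[0,2],*C)[:,:2];
    def f(p):
        d=proj(pose2(p)(L),*C); return np.concatenate([d[np.argmin(np.hypot(*(q-k).T if 0 else (q-k).T))]*0+k-q[np.argmin(np.hypot(*(q-k).T))] for k in d])
    s=least_squares(f,[*w.mean(0),.1]);return s.x,s.fun.round(1)
sq=lambda x0,x1,y,z:np.array([[a,b,z] for a in(x0,x1) for b in(-y,y)])
for n,(p,e) in dict(tester=fit(q,sq(-.075,.108,.069,.094)),tray=fit(q2,sq(-.1,.1,.095,.02))).items():
    print(n,p[:2].round(4),np.degrees(p[2]).round(2),e)
# orange supports
o=box&(H>5)&(H<18)&(S>170)
n,l,st,ce=cv2.connectedComponentsWithStats(o.astype(np.uint8))
for i in range(1,n):
    if st[i,4]>10: print("or",ce[i],st[i,4],back(ce[i],.028,*C).round(4))
E
```

```text
yel [[226.0, 248.0], [200.0, 256.0], [185.0, 252.0], [222.0, 243.0]]
yel world z.094 [[0.5004, 0.1233, 0.094], [0.4855, 0.1715, 0.094], [0.4929, 0.1997, 0.094], [0.5097, 0.131, 0.094]]
red 196.41666666666666 273.78846153846155 189 208 265 281 [[0.45279627 0.17595067 0.1       ]]
tray [[386.0, 173.0], [378.0, 174.0]] [[0.6572, -0.1887, 0.02], [0.6552, -0.1725, 0.02]]
tester [0.487 0.149] 31.93 [ 38.9  22.1   0.5  54.3  -7.6 -55.8 -33.5 -26.4]
tray [ 0.6616 -0.1794] 3.91 [ 47.7  43.4 -39.4  48.9  37.1 -52.9 -47.2 -47.1]
or [385.12 198.36] 25 [[ 0.6037 -0.1841  0.028 ]]
or [357.53846154 203.80769231] 78 [[ 0.5928 -0.129   0.028 ]]
or [343.11764706 205.76470588] 17 [[ 0.5889 -0.1002  0.028 ]]
or [413.2 240.4] 15 [[ 0.5197 -0.237   0.028 ]]
or [393.8  243.48] 25 [[ 0.5136 -0.1988  0.028 ]]
or [365.875  247.9375] 80 [[ 0.5047 -0.1438  0.028 ]]
or [350.66666667 250.33333333] 15 [[ 0.5    -0.1139  0.028 ]]
```

```bash
cat >> h.py <<'E'
def hullquad(mask):
    m=cv2.morphologyEx(mask.astype(np.uint8),cv2.MORPH_OPEN,np.ones((2,2)))
    n,l,st,_=cv2.connectedComponentsWithStats(m,connectivity=8)
    pts=np.argwhere(np.isin(l,[i for i in range(1,n) if st[i,4]>25]))[:,::-1].astype(np.int32)
    h=cv2.convexHull(pts.reshape(-1,1,2)); 
    for e in np.arange(1,20,.5):
        q=cv2.approxPolyDP(h,e,True)
        if len(q)<=4:break
    return q[:,0].astype(float)
def fitquad(q,L,C):
    w=back(q,L[0,2],*C)[:,:2]
    f=lambda p:np.concatenate([k-q[np.argmin(np.hypot(*(q-k).T))] for k in proj(pose2(p)(L),*C)])
    s=least_squares(f,[*w.mean(0),.1]);return s.x,s.fun.round(1)
sq=lambda x0,x1,y,z:np.array([[a,b,z] for a in(x0,x1) for b in(-y,y)])
E
python3 - <<'E'
from h import *
c=pickle.load(open("pics/top0.pkl","rb"));C=cam(c);I=c["pixels"]
hsv=cv2.cvtColor(I,cv2.COLOR_RGB2HSV);H,S,V=[hsv[...,i].astype(int) for i in range(3)]
for p in[(150,225),(158,183),(222,222),(331,230),(390,173),(100,110)]:print(p,hsv[p[1],p[0]])
box=np.zeros(H.shape,bool);box[140:300,130:260]=1
q=hullquad(box&(H>18)&(H<35)&(S>150)&(V>120));print(q.tolist())
box[:]=0;box[155:290,315:445]=1
q2=hullquad(box&(H>95)&(H<125)&(S>40)&(V>75));print(q2.tolist())
for q,L in((q,sq(-.075,.108,.069,.094)),(q2,sq(-.1,.1,.095,.02))):
    p,e=fitquad(q,L,C);print(p[:2].round(4),np.degrees(p[2]).round(2),e)
m=lambda *q:np.array(q,float)
for q,L in((m((141,177),(214,159),(231,261),(157,270)),sq(-.075,.108,.069,.094)),(m((322,184),(417,169),(437,264),(339,280)),sq(-.1,.1,.095,.02))):
    p,e=fitquad(q,L,C);print("eye",p[:2].round(4),np.degrees(p[2]).round(2),e)
E
```

```text
(150, 225) [ 22 163 180]
(158, 183) [ 23  13 158]
(222, 222) [ 23 191 170]
(331, 230) [103  43 112]
(390, 173) [102  45 113]
(100, 110) [124  44  46]
[[231.0, 250.0], [160.0, 267.0], [142.0, 178.0], [211.0, 161.0]]Traceback (most recent call last):
  File "<stdin>", line 8, in <module>
  File "h.py", line 30, in hullquad
    q=cv2.approxPolyDP(h,e,True)
cv2.error: OpenCV(4.12.0) /io/opencv/modules/imgproc/src/approx.cpp:690: error: (-215:Assertion failed) npoints >= 0 && (depth == CV_32S || depth == CV_32F) in function 'approxPolyDP'
```

```bash
python3 - <<'E'
from h import *
c=pickle.load(open("pics/top0.pkl","rb"));C=cam(c);I=c["pixels"]
hsv=cv2.cvtColor(I,cv2.COLOR_RGB2HSV);H,S,V=[hsv[...,i].astype(int) for i in range(3)]
box=np.zeros(H.shape,bool);box[155:290,315:445]=1
q=np.array([[231.0, 250.0], [160.0, 267.0], [142.0, 178.0], [211.0, 161.0]])+.3
p,e=fitquad(q,sq(-.075,.108,.069,.094),C);print(p[:2].round(4),np.degrees(p[2]).round(2),e)
print("ledge+fin",pose2(p)(np.array([[-.103,0,.086],[-.103,0,.119],[.01,0,.062]])).round(4).tolist())
print("pred fin top px",proj(pose2(p)(np.array([[-.103,0,.108]])),*C))
q2=hullquad(box&(H>95)&(H<125)&(S>28)&(V>85));print(q2.tolist())
p,e=fitquad(q2,sq(-.1,.1,.095,.02),C);print(p[:2].round(4),np.degrees(p[2]).round(2),e)
print("place",pose2(p)(np.array([[0,.042,.036]])).round(4), "V px",proj(pose2(p)(np.array([[.045,.042,.02],[-.045,.042,.02]])),*C))
E
```

```text
[0.5489 0.1959] 13.75 [ 1.2  2.  -0.2  2.7  0.1 -2.6 -1.2 -2.4]
ledge+fin [[0.4489, 0.1714, 0.086], [0.4489, 0.1714, 0.119], [0.5586, 0.1983, 0.062]]
pred fin top px [[197.91186241 275.94808288]]
[[434.0, 266.0], [340.0, 281.0], [324.0, 184.0], [415.0, 170.0]]
[ 0.5521 -0.1701] 8.89 [ 0.9  0.9 -0.5  0.7  0.6 -1.2 -1.  -0.6]
place [[ 0.5456 -0.1286  0.036 ]] V px [[353.43075576 205.788303  ]
 [361.20533035 249.98827617]]
```

Emit:
{"fn": "drive_tool", "kwargs": {"rows": [{"x": 0.04, "y": 0.04, "z": 0, "spin": -0.05, "fingers": 0}, {"x": 0.08, "y": 0.08, "z": 0, "spin": -0.11}, {"x": 0.12, "y": 0.12, "z": 0, "spin": -0.17}, {"x": 0.16, "y": 0.16, "z": 0, "spin": -0.23}, {"x": 0.2, "y": 0.2, "z": 0, "spin": -0.29}, {"x": 0.24, "y": 0.24, "z": 0, "spin": -0.35}, {"x": 0.28, "y": 0.285, "z": 0, "spin": -0.41}, {"x": 0.32, "y": 0.33, "z": 0, "spin": -0.47}, {"x": 0.35, "y": 0.365, "z": 0, "spin": -0.523}, {"x": 0.375, "y": 0.39, "z": 0, "spin": -0.523}]}}

```text
invalid input
```

```bash
cat > snap.py <<'E'
import sys
from plant import sensors,cams,r
from h import *
s=sensors.get_state();c=cams.capture("wrist");c["s"]=s
pickle.dump(c,open(f"pics/{sys.argv[1]}.pkl","wb"));cv2.imwrite(f"pics/{sys.argv[1]}.png",c["pixels"][:,:,::-1])
print(s["time_s"],s["tcp_pos"].round(4),s["eef_rot"].round(2),s["gripper_width"],s["contact_force"].round(1))
E
python3 snap.py w1
```

```text
0.1 [0.1883 0.6478 0.2447] [ 1.7991e+02 -1.0000e-02 -1.6210e+01] 0.08767222030294981 [ 0.5 -0.5 -1.2]
```

View pics/w1.png

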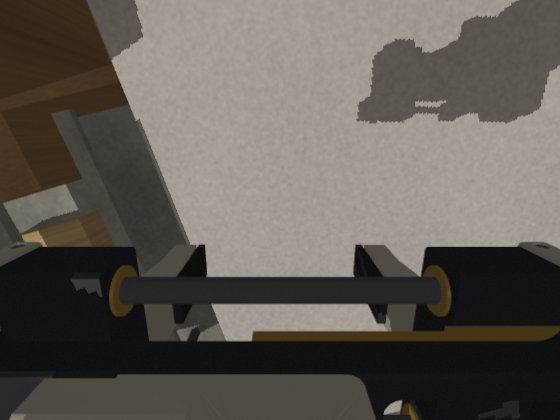

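The picture shows the unmoved start pose: fingers at columns ~190 and ~370, camera looking ahead of them. The move was refused, probably because of rows with missing keys.

Emit:
{"fn": "drive_tool", "kwargs": {"rows": [{"x": 0.04, "y": 0.04, "z": 0, "spin": -0.05, "fingers": 0}, {"x": 0.08, "y": 0.08, "z": 0, "spin": -0.11, "fingers": 0}, {"x": 0.12, "y": 0.12, "z": 0, "spin": -0.17, "fingers": 0}, {"x": 0.16, "y": 0.16, "z": 0, "spin": -0.23, "fingers": 0}, {"x": 0.2, "y": 0.2, "z": 0, "spin": -0.29, "fingers": 0}, {"x": 0.24, "y": 0.24, "z": 0, "spin": -0.35, "fingers": 0}, {"x": 0.28, "y": 0.285, "z": 0, "spin": -0.41, "fingers": 0}, {"x": 0.32, "y": 0.33, "z": 0, "spin": -0.47, "fingers": 0}, {"x": 0.35, "y": 0.365, "z": 0, "spin": -0.523, "fingers": 0}, {"x": 0.375, "y": 0.39, "z": 0, "spin": -0.523, "fingers": 0}]}}

```text
time_s: 1.4
tcp_pos: [0.4399, 0.1671, 0.2457]
eef_rot: [-180.0, -0.0, 13.8]
contact_force: [0.9, 0.3, -0.3]
gripper_width: 0.044
gripper_force: 0.0
```

```bash
python3 snap.py w2
```

```text
1.4 [0.4399 0.1671 0.2457] [-1.7999e+02 -1.0000e-02  1.3750e+01] 0.04402086191863514 [ 0.9  0.3 -0.3]
```

View pics/w2.png

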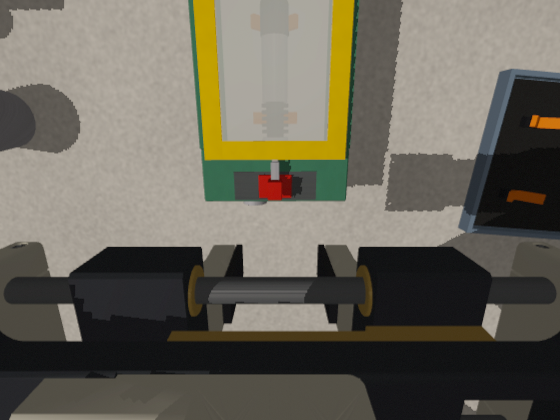

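Wrist view: red fin around (274,187), steel tongue at (275,170), and the yellow frame's near corners at (203,160) and (348,160). The cover is aligned with the image.

```bash
python3 - <<'E'
from h import *
c=pickle.load(open("pics/w2.pkl","rb"));C=wcam(c,c["s"]);I=c["pixels"]
print(C[1], C[2].round(2).tolist())
q=np.array([(203,160),(348,160),(204,201),(347,201)])
a=back(q[:2],.094,*C);b=back(q[2:],.086,*C);print(a.round(4).tolist(),b.round(4).tolist())
print("yaw",np.degrees(np.arctan2(*(a[0]-a[1])[[1,0]]))-90,np.degrees(np.arctan2(*(b[0]-b[1])[[1,0]]))-90)
hsv=cv2.cvtColor(I,cv2.COLOR_RGB2HSV);H,S,V=[hsv[...,i].astype(int) for i in range(3)]
red=((H<6)|(H>174))&(S>150)&(V>80);red[:140]=0;red[230:]=0
for y in range(170,204,2):
    x=np.nonzero(red[y,240:310])[0]+240
    if len(x):print(y,x.min(),x.max(),V[y,x][::4])
# predictions: fit tester from near corners
L=np.array([[-.075,.069,.094],[-.075,-.069,.094],[-.12,.075,.086],[-.12,-.075,.086]])
s=least_squares(lambda p:(proj(pose2(p)(L),*C)-q).ravel(),[.549,.196,.24]);p=s.x
print(p[:2],np.degrees(p[2]),s.fun.round(1))
for z in(.086,.097,.108,.115):print(z,proj(pose2(p)(np.array([[-.103-.009,-.007,z],[-.103+.009,.007,z]])),*C).round(1).tolist())
print("fin",pose2(p)(np.array([[-.103,0,.1],[.01,0,.062]])))
E
```

```text
[0.51421323 0.18497579 0.38455015] [[0.24, 0.93, 0.27], [-0.97, 0.23, 0.07], [-0.0, -0.28, 0.96]]
[[0.4647, 0.2509, 0.094], [0.4988, 0.1118, 0.094]] [[0.4211, 0.2446, 0.086], [0.457, 0.0978, 0.086]]
yaw 13.761681912431357 13.763722773865624
176 258 291 [146 169 168 165  97 147 100]
178 258 291 [145 171 171 111  97 141  81]
180 259 290 [164 170 158  91  82  84  97  96]
182 259 290 [163 170 157 137 138 138  95  97]
184 259 290 [163 170 175 171 169 168  96  96]
186 259 290 [162 170 174 170 169 168  96  96]
188 259 290 [163 169 174 170 168 168  96  96]
190 259 290 [162 169 172 169 169 168  96  97]
192 259 290 [160 169 169 170 168 168  95  96]
194 259 290 [159 169 169 169 169 168 106  95]
196 259 291 [161 170 169 169 168 168 169 168  89]
198 267 281 [116 169 168 167]
[0.55516231 0.19942563] 13.723812597700391 [ 2.5 -0.7 -2.7 -0.6  0.7  0.4 -0.4  0.5]
0.086 [[282.3, 194.1], [268.8, 177.1]]
0.097 [[282.4, 196.6], [268.4, 178.9]]
0.108 [[282.5, 199.2], [267.9, 180.9]]
0.115 [[282.5, 200.9], [267.6, 182.3]]
fin [[0.4551029  0.17498972 0.1       ]
 [0.56487682 0.20179805 0.062     ]]
```

Emit:
{"fn": "drive_tool", "kwargs": {"rows": [{"x": 0.0065, "y": -0.005, "z": 0.05, "spin": 0, "fingers": 0}, {"x": 0.0065, "y": -0.005, "z": 0.09, "spin": 0, "fingers": 0}, {"x": 0.0065, "y": -0.005, "z": 0.115, "spin": 0, "fingers": 0}, {"x": 0.0065, "y": -0.005, "z": 0.125, "spin": 0, "fingers": 0}, {"x": 0.0065, "y": -0.005, "z": 0.132, "spin": 0, "fingers": 0}, {"x": 0.0065, "y": -0.005, "z": 0.132, "spin": 0, "fingers": 0}]}}

```text
time_s: 2.2
tcp_pos: [0.4449, 0.1756, 0.1139]
eef_rot: [-180.0, -0.0, 13.8]
contact_force: [-0.0, 0.0, -0.0]
gripper_width: 0.0439
gripper_force: 0.0
```

```bash
python3 snap.py w3
```

```text
2.2 [0.4449 0.1756 0.1139] [-1.7999e+02 -2.0000e-02  1.3770e+01] 0.043861725625960836 [-0.  0. -0.]
```

View pics/w3.png

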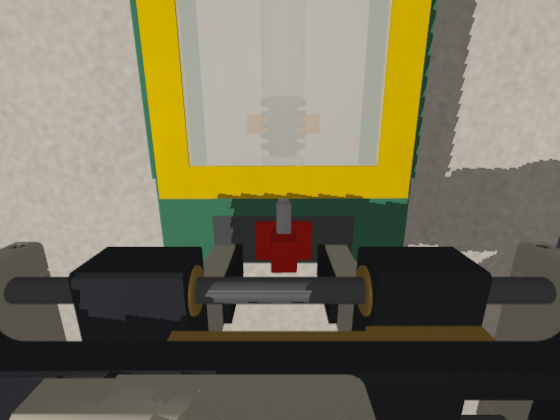

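```bash
python3 - <<'E'
from h import *
c=pickle.load(open("pics/w3.pkl","rb"));C=wcam(c,c["s"])
M=rot(c["s"]["eef_rot"]);P=lambda L:proj(c["s"]["tcp_pos"]+np.array(L)@M.T,*C).round(0).tolist()
print("tips",P([[.0095,.022,.019],[-.0095,.022,.019],[.0095,.022,-.01],[.0095,-.022,.019]]))
print("fin tool",((back([[272,271],[297,271],[284.5,271]],.108,*C)-c["s"]["tcp_pos"])@M).round(4))
print("nearfoot/yellow",((back([[160,199],[409,199]],.094,*C)-c["s"]["tcp_pos"])@M).round(4))
E
```

```text
tips [[317.0, 245.0], [316.0, 274.0], [324.0, 268.0], [242.0, 245.0]]
fin tool [[-0.0003 -0.004   0.0059]
 [-0.0003  0.0098  0.0059]
 [-0.0003  0.0029  0.0059]]
nearfoot/yellow [[ 0.037  -0.0669  0.0199]
 [ 0.037   0.0727  0.0199]]
```

The fin sits about 3 mm to the tool's +y, with about 9 mm of pad overlap. I'll centre on it and close softly.

Emit:
{"fn": "drive_tool", "kwargs": {"rows": [{"x": 0, "y": 0.003, "z": 0, "spin": 0, "fingers": 0}, {"x": 0, "y": 0.003, "z": 0, "spin": 0, "fingers": -0.6}, {"x": 0, "y": 0.003, "z": 0, "spin": 0, "fingers": -0.8}, {"x": 0, "y": 0.003, "z": 0, "spin": 0, "fingers": -0.8}, {"x": 0, "y": 0.003, "z": 0, "spin": 0, "fingers": -0.8}, {"x": 0, "y": 0.003, "z": 0, "spin": 0, "fingers": -0.8}], "newtons": 5}}

```text
time_s: 3.0
tcp_pos: [0.4455, 0.1726, 0.1136]
eef_rot: [-180.0, -0.0, 13.8]
contact_force: [0.1, 0.9, 1.7]
gripper_width: 0.0141
gripper_force: 5.0
```

Emit:
{"fn": "drive_tool", "kwargs": {"rows": [{"x": 0, "y": 0.001, "z": 0, "spin": 0, "fingers": -0.8}, {"x": 0, "y": 0.001, "z": 0, "spin": 0, "fingers": -0.8}]}}

```text
time_s: 3.25
tcp_pos: [0.4457, 0.1717, 0.1136]
eef_rot: [-180.0, -0.0, 13.8]
contact_force: [-1.6, 1.7, 1.4]
gripper_width: 0.0139
gripper_force: 5.0
```

Emit:
{"fn": "drive_tool", "kwargs": {"rows": [{"x": 0, "y": 0.001, "z": 0, "spin": 0, "fingers": -0.8}, {"x": 0, "y": 0.001, "z": 0, "spin": 0, "fingers": -0.8}]}}

```text
time_s: 3.5
tcp_pos: [0.4459, 0.1709, 0.1136]
eef_rot: [-180.0, -0.0, 13.8]
contact_force: [-3.5, 3.2, 2.3]
gripper_width: 0.014
gripper_force: 5.0
```

Emit:
{"fn": "drive_tool", "kwargs": {"rows": [{"x": 0, "y": 0.001, "z": 0, "spin": 0, "fingers": -0.8}, {"x": 0, "y": 0.001, "z": 0, "spin": 0, "fingers": -0.8}]}}

```text
time_s: 3.75
tcp_pos: [0.4461, 0.1707, 0.1136]
eef_rot: [-179.9, -0.0, 13.8]
contact_force: [-6.7, 9.0, 3.5]
gripper_width: 0.0142
gripper_force: 5.0
```

The +y side stops dead at about 2 mm (force along y reaches 9 N). Trying the other side.

Emit:
{"fn": "drive_tool", "kwargs": {"rows": [{"x": 0, "y": -0.002, "z": 0, "spin": 0, "fingers": -0.8}, {"x": 0, "y": -0.004, "z": 0, "spin": 0, "fingers": -0.8}, {"x": 0, "y": -0.004, "z": 0, "spin": 0, "fingers": -0.8}]}}

```text
time_s: 4.12
tcp_pos: [0.4454, 0.1732, 0.1136]
eef_rot: [180.0, 0.0, 13.8]
contact_force: [1.4, -1.3, 1.9]
gripper_width: 0.014
gripper_force: 5.0
```

Emit:
{"fn": "drive_tool", "kwargs": {"rows": [{"x": 0, "y": -0.001, "z": 0, "spin": 0, "fingers": -0.8}, {"x": 0, "y": -0.001, "z": 0, "spin": 0, "fingers": -0.8}]}}

```text
time_s: 4.38
tcp_pos: [0.4451, 0.1743, 0.1136]
eef_rot: [180.0, 0.0, 13.8]
contact_force: [0.4, -1.2, 2.5]
gripper_width: 0.0141
gripper_force: 5.0
```

Emit:
{"fn": "drive_tool", "kwargs": {"rows": [{"x": 0, "y": -0.001, "z": 0, "spin": 0, "fingers": -0.8}, {"x": 0, "y": -0.001, "z": 0, "spin": 0, "fingers": -0.8}]}}

```text
time_s: 4.62
tcp_pos: [0.4448, 0.1754, 0.1136]
eef_rot: [180.0, -0.0, 13.8]
contact_force: [-0.3, -1.4, 3.5]
gripper_width: 0.014
gripper_force: 5.0
```

Emit:
{"fn": "drive_tool", "kwargs": {"rows": [{"x": 0, "y": -0.001, "z": 0, "spin": 0, "fingers": -0.8}, {"x": 0, "y": -0.002, "z": 0, "spin": 0, "fingers": -0.8}, {"x": 0, "y": -0.002, "z": 0, "spin": 0, "fingers": -0.8}]}}

```text
time_s: 5.0
tcp_pos: [0.4443, 0.1775, 0.1136]
eef_rot: [-180.0, -0.0, 13.8]
contact_force: [1.3, -2.3, 4.1]
gripper_width: 0.0143
gripper_force: 5.0
```

Emit:
{"fn": "drive_tool", "kwargs": {"rows": [{"x": 0, "y": -0.001, "z": 0, "spin": 0, "fingers": -0.8}, {"x": 0, "y": -0.0015, "z": 0, "spin": 0, "fingers": -0.8}, {"x": 0, "y": -0.0015, "z": 0, "spin": 0, "fingers": -0.8}]}}

```text
time_s: 5.38
tcp_pos: [0.444, 0.1789, 0.1136]
eef_rot: [-180.0, -0.0, 13.8]
contact_force: [0.4, -1.5, 4.2]
gripper_width: 0.0138
gripper_force: 5.0
```

Emit:
{"fn": "drive_tool", "kwargs": {"rows": [{"x": 0, "y": -0.001, "z": 0, "spin": 0, "fingers": -0.8}, {"x": 0, "y": -0.001, "z": 0, "spin": 0, "fingers": -0.8}]}}

```text
time_s: 5.62
tcp_pos: [0.4437, 0.1799, 0.1136]
eef_rot: [-180.0, -0.0, 13.8]
contact_force: [0.7, -2.4, 3.6]
gripper_width: 0.0139
gripper_force: 5.0
```

Emit:
{"fn": "drive_tool", "kwargs": {"rows": [{"x": 0, "y": -0.001, "z": 0, "spin": 0, "fingers": -0.8}, {"x": 0, "y": -0.001, "z": 0, "spin": 0, "fingers": -0.8}, {"x": 0, "y": -0.001, "z": 0, "spin": 0, "fingers": -0.8}, {"x": 0, "y": -0.001, "z": 0, "spin": 0, "fingers": -0.8}, {"x": 0, "y": -0.001, "z": 0, "spin": 0, "fingers": -0.8}, {"x": 0, "y": -0.001, "z": 0, "spin": 0, "fingers": -0.8}]}}

```text
time_s: 6.38
tcp_pos: [0.4435, 0.1808, 0.1136]
eef_rot: [-180.0, -0.0, 13.8]
contact_force: [-1.0, -0.6, 3.5]
gripper_width: 0.0138
gripper_force: 5.0
```

```bash
python3 snap.py w4
```

```text
6.375 [0.4435 0.1808 0.1136] [-1.800e+02 -1.000e-02  1.377e+01] 0.013782128968432162 [-1.  -0.6  3.5]
```

View pics/w4.png

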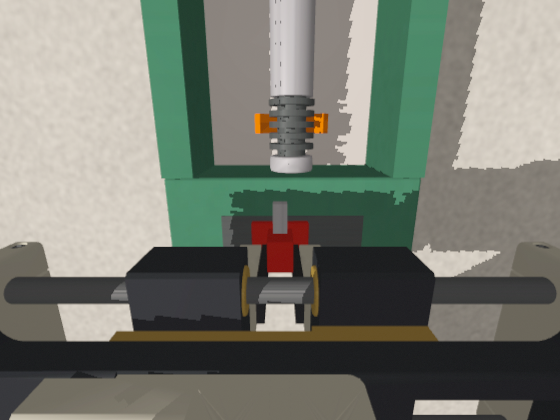

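The cover has jumped open. The injector's tail cap is at (291,162), so the nozzle should be at the hinge end. Releasing the latch and rising.

Emit:
{"fn": "drive_tool", "kwargs": {"rows": [{"x": 0, "y": 0, "z": 0, "spin": 0, "fingers": -0.4}, {"x": 0, "y": 0, "z": 0, "spin": 0, "fingers": 0}, {"x": 0, "y": 0, "z": 0, "spin": 0, "fingers": 0}, {"x": 0, "y": 0, "z": -0.04, "spin": 0, "fingers": 0}, {"x": 0.0, "y": 0, "z": -0.09, "spin": 0, "fingers": 0}, {"x": 0.02, "y": 0, "z": -0.12, "spin": 0, "fingers": 0}, {"x": 0.04, "y": 0, "z": -0.12, "spin": 0, "fingers": 0}, {"x": 0.04, "y": 0, "z": -0.12, "spin": 0, "fingers": 0}]}}

```text
time_s: 7.42
tcp_pos: [0.4829, 0.1905, 0.2333]
eef_rot: [-180.0, 0.0, 13.7]
contact_force: [-0.9, 0.5, -0.6]
gripper_width: 0.0439
gripper_force: 0.0
```

```bash
python3 snap.py w5
```

```text
7.425 [0.4829 0.1905 0.2333] [-1.7999e+02  1.0000e-02  1.3720e+01] 0.0439373662628577 [-0.9  0.5 -0.6]
```

View pics/w5.png

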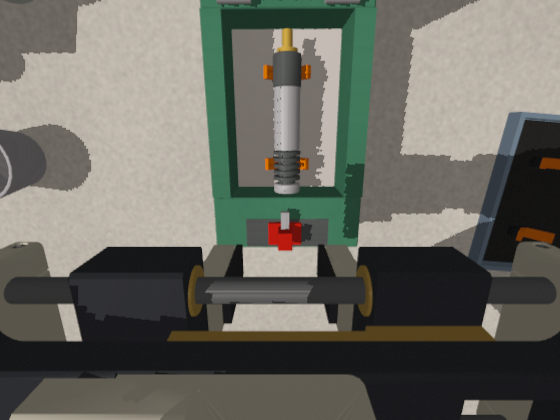

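Nozzle tip at (287,29), tail at (287,191), orange supports at rows 72 and 163. The nozzle points to +x, the same way as the neighbour's.

```bash
python3 - <<'E'
from h import *
c=pickle.load(open("pics/w5.pkl","rb"));s=c["s"];C=wcam(c,s);M=rot(s["eef_rot"])
t=lambda q,z:((back(q,z,*C)-s["tcp_pos"])@M).round(4).tolist()
print("tip,tail axis",t([[287,29],[287,191]],.062),"tail top",t([[287,185]],.074))
print("supports", t([[287,72],[287,163]],.06), "grip bright 86-150",t([[287,86],[287,150]],.075))
I=c["pixels"].astype(int)
for row in(105,130):print(row,I[row,268:306].sum(1)//3)
# tray orange in w2 / top refine
c=pickle.load(open("pics/w2.pkl","rb"));C=wcam(c,c["s"])
E
```

```text
tip,tail axis [[0.1635, 0.007, 0.1713], [0.0084, 0.0082, 0.1713]] tail top [[0.0174, 0.0078, 0.1593]]
supports [[0.127, 0.0073, 0.1733], [0.0384, 0.008, 0.1733]] grip bright 86-150 [[0.1125, 0.0071, 0.1583], [0.0532, 0.0075, 0.1583]]
105 [112 112 112 112 112 112 152 165 173 176 176 175 181 190 193 188 182 177
 173 167 157 152 147 141 135 129 123 115 104  94  86  83 107 112 112 113
 112 112]
130 [112 111 111 111 112 111 138 160 171 175 176 175 182 190 193 189 182 177
 172 165 155 151 147 139 134 128 121 112 101  90  84  93 109 111 111 112
 111 111]
```

Emit:
{"fn": "drive_tool", "kwargs": {"rows": [{"x": 0.04, "y": 0.004, "z": 0, "spin": 0, "fingers": 0}, {"x": 0.083, "y": 0.0073, "z": 0.02, "spin": 0, "fingers": 0}, {"x": 0.083, "y": 0.0073, "z": 0.06, "spin": 0, "fingers": 0}, {"x": 0.083, "y": 0.0073, "z": 0.1, "spin": 0, "fingers": 0}, {"x": 0.083, "y": 0.0073, "z": 0.125, "spin": 0, "fingers": 0}, {"x": 0.083, "y": 0.0073, "z": 0.145, "spin": 0, "fingers": 0}, {"x": 0.083, "y": 0.0073, "z": 0.16, "spin": 0, "fingers": 0}, {"x": 0.083, "y": 0.0073, "z": 0.17, "spin": 0, "fingers": 0}, {"x": 0.083, "y": 0.0073, "z": 0.17, "spin": 0, "fingers": 0}, {"x": 0.083, "y": 0.0073, "z": 0.17, "spin": 0, "fingers": 0}]}}

```text
time_s: 8.72
tcp_pos: [0.565, 0.2032, 0.0643]
eef_rot: [-180.0, -0.1, 13.8]
contact_force: [-0.1, 0.5, -0.5]
gripper_width: 0.0441
gripper_force: 0.0
```

Emit:
{"fn": "drive_tool", "kwargs": {"rows": [{"x": 0, "y": 0, "z": 0, "spin": 0, "fingers": -0.3}, {"x": 0, "y": 0, "z": 0, "spin": 0, "fingers": -0.45}, {"x": 0, "y": 0, "z": 0, "spin": 0, "fingers": -0.5}, {"x": 0, "y": 0, "z": 0, "spin": 0, "fingers": -0.5}, {"x": 0, "y": 0, "z": 0, "spin": 0, "fingers": -0.5}], "newtons": 5}}

```text
time_s: 9.35
tcp_pos: [0.5648, 0.2032, 0.0639]
eef_rot: [-180.0, -0.0, 13.8]
contact_force: [-1.8, 2.0, 5.1]
gripper_width: 0.0259
gripper_force: 5.0
```

Emit:
{"fn": "drive_tool", "kwargs": {"rows": [{"x": 0, "y": 0, "z": 0, "spin": 0, "fingers": -1}, {"x": 0, "y": 0, "z": 0, "spin": 0, "fingers": -1}, {"x": 0, "y": 0, "z": 0, "spin": 0, "fingers": -1}, {"x": 0, "y": 0, "z": -0.005, "spin": 0, "fingers": -1}, {"x": 0, "y": 0, "z": -0.02, "spin": 0, "fingers": -1}, {"x": 0, "y": 0, "z": -0.05, "spin": 0, "fingers": -1}, {"x": 0, "y": 0, "z": -0.09, "spin": 0, "fingers": -1}, {"x": 0, "y": 0, "z": -0.12, "spin": 0, "fingers": -1}, {"x": 0, "y": 0, "z": -0.12, "spin": 0, "fingers": -1}], "newtons": 35}}

```text
time_s: 10.48
tcp_pos: [0.5654, 0.2032, 0.1863]
eef_rot: [-179.9, -0.2, 13.8]
contact_force: [0.7, 0.7, -3.7]
gripper_width: 0.025
gripper_force: 35.0
```

```bash
python3 snap.py w6
```

```text
10.475 [0.5654 0.2032 0.1863] [-179.92   -0.22   13.76] 0.024966463784365 [ 0.7  0.7 -3.7]
```

View pics/w6.png

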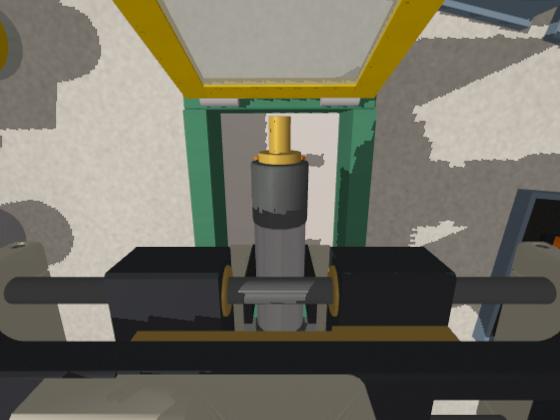

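Injector held level, nozzle tip at (280,117). The cover stands clear behind. Moving toward the tray for a close look.

Emit:
{"fn": "drive_tool", "kwargs": {"rows": [{"x": -0.03, "y": 0.01, "z": -0.01, "spin": 0, "fingers": -1}, {"x": -0.06, "y": 0.05, "z": -0.03, "spin": 0, "fingers": -1}, {"x": -0.08, "y": 0.09, "z": -0.035, "spin": 0.02, "fingers": -1}, {"x": -0.1, "y": 0.13, "z": -0.035, "spin": 0.04, "fingers": -1}, {"x": -0.12, "y": 0.175, "z": -0.035, "spin": 0.06, "fingers": -1}, {"x": -0.14, "y": 0.22, "z": -0.035, "spin": 0.085, "fingers": -1}, {"x": -0.16, "y": 0.265, "z": -0.035, "spin": 0.085, "fingers": -1}, {"x": -0.174, "y": 0.295, "z": -0.035, "spin": 0.085, "fingers": -1}, {"x": -0.174, "y": 0.31, "z": -0.035, "spin": 0.085, "fingers": -1}, {"x": -0.174, "y": 0.31, "z": -0.035, "spin": 0.085, "fingers": -1}]}}

```text
time_s: 11.78
tcp_pos: [0.469, -0.1402, 0.2174]
eef_rot: [-180.0, 0.1, 8.8]
contact_force: [0.0, -0.2, -3.4]
gripper_width: 0.0254
gripper_force: 35.0
```

```bash
python3 snap.py w7; python3 - <<'E'
from h import *
c=pickle.load(open("pics/w6.pkl","rb"));s=c["s"];C=wcam(c,s);M=rot(s["eef_rot"])
print("tip tool",(back([[280,117]],s["tcp_pos"][2],*C)-s["tcp_pos"])@M)
E
```

```text
11.775 [ 0.469  -0.1402  0.2174] [-1.7998e+02  1.2000e-01  8.7900e+00] 0.025427518347947067 [ 0.  -0.2 -3.4]
tip tool [[0.08026994 0.00035389 0.00030572]]
```

View pics/w7.png

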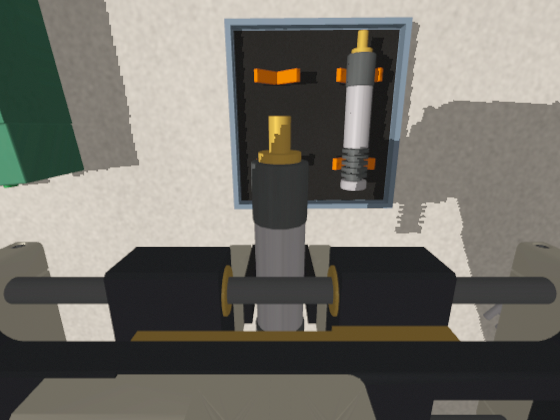

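Tray corners are around (226,20), (411,20) and (234,209). Empty far support at (277,75); neighbour's nozzle tip at (363,31).

```bash
python3 - <<'E'
from h import *
c=pickle.load(open("pics/w7.pkl","rb"));s=c["s"];C=wcam(c,s);M=rot(s["eef_rot"]);I=c["pixels"]
hsv=cv2.cvtColor(I,cv2.COLOR_RGB2HSV);H,S,V=[hsv[...,i].astype(int) for i in range(3)]
box=np.zeros(H.shape,bool);box[5:222,205:435]=1
q=hullquad(box&(H>95)&(H<125)&(S>45)&(V>70));print(q.tolist())
p,e=fitquad(q,sq(-.1,.1,.095,.02),C);print(p[:2],np.degrees(p[2]),e)
q=np.array([(226,20),(411,20),(234,209),(396,209)]);p2,e=fitquad(q.astype(float),sq(-.1,.1,.095,.02),C);print("eye",p2[:2],np.degrees(p2[2]),e)
o=(H>5)&(H<18)&(S>170);o[110:]=0;o[:,:250]=0;o[:,310:]=0
ys,xs=np.nonzero(o);print("supp",xs.min(),xs.max(),ys.min(),ys.max())
for pp in(p,p2):
    W=pose2(pp)
    for z in(.026,.036):print("pred supp",proj(W(np.array([[.045,.062,z],[.045,.022,z]])),*C).round(0).tolist())
    print("pred nb tip/tail",proj(W(np.array([[.08,-.042,.036],[-.075,-.042,.036]])),*C).round(0).tolist())
    d=(W(np.array([[0,.042,.036]]))-s["tcp_pos"])@M;print("go",d.round(4),"spin",np.radians(s["eef_rot"][2])-pp[2])
E
```

```text
[[412.0, 19.0], [392.0, 207.0], [236.0, 207.0], [231.0, 26.0]]
[ 0.55259817 -0.16964836] 9.304892593886866 [ 2.4  3.   0.2  4.4  2.7  0.3 -4.9 -4.8]
eye [ 0.55321214 -0.1682236 ] 9.25629484623271 [-2.7  0.4  1.   1.6  2.6 -1.6 -1.2  0.2]
supp 254 300 68 84
pred supp [[260.0, 79.0], [298.0, 79.0]]
pred supp [[259.0, 78.0], [299.0, 77.0]]
pred nb tip/tail [[365.0, 38.0], [355.0, 193.0]]
go [[ 0.0781 -0.      0.1813]] spin -0.009043244761005292
pred supp [[259.0, 78.0], [297.0, 78.0]]
pred supp [[258.0, 77.0], [298.0, 77.0]]
pred nb tip/tail [[364.0, 37.0], [354.0, 192.0]]
go [[ 0.0789 -0.0013  0.1813]] spin -0.008195054055386897
```

Emit:
{"fn": "drive_tool", "kwargs": {"rows": [{"x": 0.03, "y": 0, "z": 0, "spin": 0, "fingers": -1}, {"x": 0.06, "y": -0.001, "z": 0.02, "spin": -0.008, "fingers": -1}, {"x": 0.08, "y": -0.001, "z": 0.05, "spin": -0.008, "fingers": -1}, {"x": 0.08, "y": -0.001, "z": 0.09, "spin": -0.008, "fingers": -1}, {"x": 0.08, "y": -0.001, "z": 0.12, "spin": -0.008, "fingers": -1}, {"x": 0.08, "y": -0.001, "z": 0.135, "spin": -0.008, "fingers": -1}, {"x": 0.08, "y": -0.001, "z": 0.135, "spin": -0.008, "fingers": -1}]}}

```text
time_s: 12.7
tcp_pos: [0.5479, -0.1256, 0.0828]
eef_rot: [-180.0, 0.1, 9.4]
contact_force: [0.7, 0.4, -3.0]
gripper_width: 0.0251
gripper_force: 35.0
```

```bash
python3 snap.py w8
```

```text
12.7 [ 0.5479 -0.1256  0.0828] [-1.8e+02  1.2e-01  9.4e+00] 0.02507951304424074 [ 0.7  0.4 -3. ]
```

View pics/w8.png

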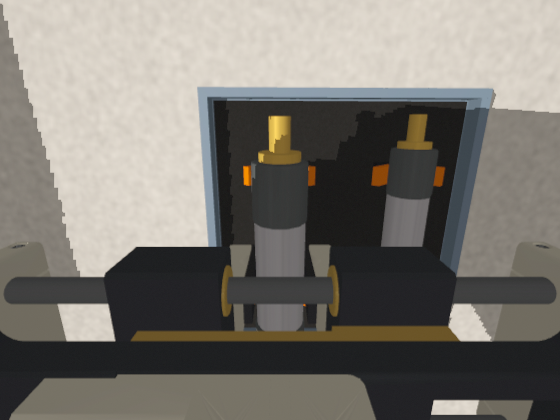

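```bash
python3 - <<'E'
from h import *
c=pickle.load(open("pics/w8.pkl","rb"));s=c["s"];C=wcam(c,s);M=rot(s["eef_rot"]);I=c["pixels"]
hsv=cv2.cvtColor(I,cv2.COLOR_RGB2HSV);H,S,V=[hsv[...,i].astype(int) for i in range(3)]
o=(H>3)&(H<18)&(S>170)&(V>60);o[:150]=0;o[200:]=0
for a,b in((240,260),(300,320),(365,390),(430,450)):
    ys,xs=np.nonzero(o[:,a:b]);print(a,xs.min()+a,xs.max()+a,ys.min(),ys.max())
t=lambda q,z:((back(q,z,*C)-s["tcp_pos"])@M).round(4).tolist()
print("rim far outer",t([[199,88],[494,91]],.02))
print("nb tip",t([[417,115]],.036))
for z in(.026,.03):print("supp L/R",t([[244,176],[315,176]],z))
E
```

```text
240 243 250 166 185
300 308 315 166 185
365 371 388 164 186
430 434 444 166 186
rim far outer [[0.0997, -0.0515, 0.0625], [0.0979, 0.1379, 0.0625]]
nb tip [[0.0827, 0.0832, 0.0466]]
supp L/R [[0.0439, -0.0239, 0.0567], [0.0439, 0.024, 0.0567]]
supp L/R [[0.0446, -0.0234, 0.0527], [0.0446, 0.0235, 0.0527]]
```

Aligned within about 1 mm; the supports straddle the injector symmetrically. Lowering slowly.

Emit:
{"fn": "drive_tool", "kwargs": {"rows": [{"x": 0, "y": 0, "z": 0.012, "spin": 0, "fingers": -1}, {"x": 0, "y": 0, "z": 0.024, "spin": 0, "fingers": -1}, {"x": 0, "y": 0, "z": 0.034, "spin": 0, "fingers": -1}, {"x": 0, "y": 0, "z": 0.039, "spin": 0, "fingers": -1}, {"x": 0, "y": 0, "z": 0.041, "spin": 0, "fingers": -1}, {"x": 0, "y": 0, "z": 0.041, "spin": 0, "fingers": -1}]}}

```text
time_s: 13.5
tcp_pos: [0.5484, -0.1263, 0.0426]
eef_rot: [180.0, -0.0, 9.4]
contact_force: [0.3, -0.2, -4.1]
gripper_width: 0.0251
gripper_force: 35.0
```

Emit:
{"fn": "drive_tool", "kwargs": {"rows": [{"x": 0, "y": 0, "z": 0.001, "spin": 0, "fingers": -1}, {"x": 0, "y": 0, "z": 0.0015, "spin": 0, "fingers": -1}, {"x": 0, "y": 0, "z": 0.0015, "spin": 0, "fingers": -1}]}}

```text
time_s: 13.88
tcp_pos: [0.5486, -0.1261, 0.0413]
eef_rot: [180.0, -0.0, 9.4]
contact_force: [0.8, 0.0, -2.4]
gripper_width: 0.025
gripper_force: 35.0
```

Emit:
{"fn": "drive_tool", "kwargs": {"rows": [{"x": 0, "y": 0, "z": 0.001, "spin": 0, "fingers": -1}, {"x": 0, "y": 0, "z": 0.0015, "spin": 0, "fingers": -1}, {"x": 0, "y": 0, "z": 0.0015, "spin": 0, "fingers": -1}]}}

```text
time_s: 14.25
tcp_pos: [0.5488, -0.1261, 0.0399]
eef_rot: [180.0, -0.1, 9.4]
contact_force: [1.2, 2.2, 2.8]
gripper_width: 0.0252
gripper_force: 35.0
```

Emit:
{"fn": "drive_tool", "kwargs": {"rows": [{"x": 0, "y": 0, "z": 0.001, "spin": 0, "fingers": -1}, {"x": 0, "y": 0, "z": 0.001, "spin": 0, "fingers": -1}]}}

```text
time_s: 14.5
tcp_pos: [0.549, -0.1261, 0.0392]
eef_rot: [180.0, -0.1, 9.4]
contact_force: [0.6, 3.7, 5.2]
gripper_width: 0.0253
gripper_force: 35.0
```

Emit:
{"fn": "drive_tool", "kwargs": {"rows": [{"x": 0, "y": 0, "z": 0.0006, "spin": 0, "fingers": -1}, {"x": 0, "y": 0, "z": 0.0006, "spin": 0, "fingers": -1}], "newtons": 5}}

```text
time_s: 14.75
tcp_pos: [0.5488, -0.1257, 0.0381]
eef_rot: [-180.0, -0.1, 9.4]
contact_force: [0.4, 4.8, 4.1]
gripper_width: 0.0257
gripper_force: 5.0
```

Emit:
{"fn": "drive_tool", "kwargs": {"rows": [{"x": 0, "y": 0, "z": 0, "spin": 0, "fingers": -0.3}, {"x": 0, "y": 0, "z": 0, "spin": 0, "fingers": -0.15}, {"x": 0, "y": 0, "z": 0, "spin": 0, "fingers": 0}, {"x": 0, "y": 0, "z": 0, "spin": 0, "fingers": 0}, {"x": 0, "y": 0, "z": -0.01, "spin": 0, "fingers": 0}, {"x": 0, "y": 0, "z": -0.04, "spin": 0, "fingers": 0}, {"x": 0, "y": 0, "z": -0.09, "spin": 0, "fingers": 0}, {"x": -0.03, "y": 0, "z": -0.14, "spin": 0, "fingers": 0}, {"x": -0.07, "y": 0, "z": -0.18, "spin": 0, "fingers": 0}, {"x": -0.08, "y": 0, "z": -0.18, "spin": 0, "fingers": 0}]}}

```text
time_s: 16.0
tcp_pos: [0.4692, -0.1396, 0.2223]
eef_rot: [179.9, -0.4, 9.4]
contact_force: [1.0, 0.2, 0.2]
gripper_width: 0.0437
gripper_force: 0.0
```

```bash
python3 snap.py w9
```

```text
16.0 [ 0.4692 -0.1396  0.2223] [179.94  -0.42   9.35] 0.04370883485267167 [1.  0.2 0.2]
```

View pics/w9.png

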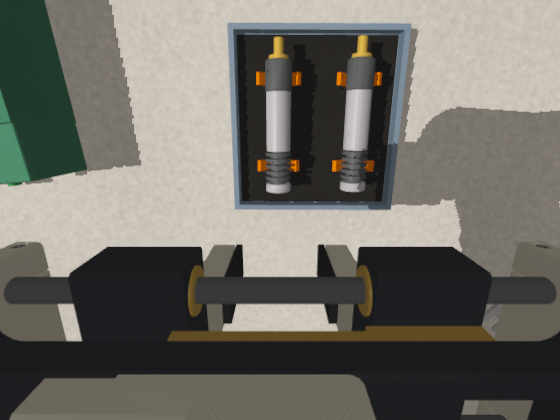

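The injector lies in both supports, tip at (278,38) beside the neighbour's at (362,37) and pointing the same way. Handing in.

```bash
python3 -c "
from plant import r
print(r.close_job())"
```

```text
the job is handed in; nothing more can be done
None
```

The job is handed in at about 16 s on the robot's clock: the latch gave to the tester's +y side, the cover sprang open, and the injector was set down in the empty place with its nozzle the same way as the neighbour's, though I viewed 11 pictures, one over the limit of 10.

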